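Unclip the vial carrier from its dock and hold it up level

TASK

Pull the vial carrier straight up by its cross bar, out of the two spring catches of its dock, and lift it, with its three vials still standing in it, until its underside is at least 8 cm above the plate it sat on. Finish while holding it there in the gripper, level, still and right above its dock; do not tip it on the way, do not touch the vials, and leave the beaker, the timer and the amber bottle where they are.

Things in the scene. Friction and masses are not known exactly. Their poses are not given: they have to be found in the camera images.
- carrier_grip (a point): Centre of the carrier's white cross bar, the place to grip: 44 mm long along the carrier's y, 14 mm wide along x (grip across this), 18 mm high, on a flat post (14 x 10 mm). It lies 100 mm above the centre of the carrier's underside, 114 mm above the dock's foot when seated, 40 mm above the vial tops; same axes as the carrier. Beside the post it is free down to the vial caps.
- carrier: Loose vial carrier: grey block 62 (x) by 84 (y) by 28 mm high with four wells 22 mm wide, 22 mm deep; about 0.35 kg with vials. Origin: centre of its underside, z up; seated, it is 14 mm above the dock's origin. A small rib on each long side face (+-x) is held by a catch; a straight upward pull of about 12 to 18 N frees it within the first 12 mm.
- dock: Dock, fixed on the black bench strip right of the instrument: grey metal plate 120 (x) by 96 (y) by 14 mm, with a low aluminium fence (to 26 mm above its foot, 1.5 mm play round the carrier) and a grey spring-catch housing (to 40 mm) at each x end. Origin: centre of its underside; the carrier sits on its middle with the same axes.
- vial_1_mid (a point): Centre (27 mm up) of a loose screw-cap vial, 20 mm in diameter and 54 mm tall, that stands in the carrier's well at x = -14.5, y = +22 mm.
- vial_2_mid (a point): Centre (27 mm up) of a loose screw-cap vial, 20 mm in diameter and 54 mm tall, that stands in the carrier's well at x = +14.5, y = +22 mm.
- vial_3_mid (a point): Centre (27 mm up) of a loose screw-cap vial, 20 mm in diameter and 54 mm tall, that stands in the carrier's well at x = -14.5, y = -22 mm.
- beaker_mid (a point): Bystander: glass beaker 54 mm wide, 70 mm tall, its centre (half-way up).
- timer_mid (a point): Bystander: white countdown timer 58 x 66 x 18 mm lying flat, its centre.
- bottle_mid (a point): Bystander: amber bottle 51 mm wide, 108 mm tall, its centre (half-way up).

How it is judged (in metres and radians):
On the way:
1. the carrier is pulled up out of the catches (20 mm above its seat), still level (z of carrier in the frame of dock above 0.034 m and angle between carrier's own z axis and vertical below 0.2 rad and contact force between the fingers and carrier above 0.5 N), for 0.1 s.
At the end, for the whole second after the job is handed in: Held by the fingers, the carrier has its underside over 76 mm above the dock plate, tilt under 0.12 rad, speed under 20 mm/s and 0.15 rad/s, is within 60 mm sideways of the dock centre and off the dock; the three vials stand in their wells (within 4 mm sideways, 8 mm of the floor) (z of carrier in the frame of dock above 0.09 m and angle between carrier's own z axis and vertical below 0.12 rad and horizontal distance between carrier and dock below 0.06 m and linear speed of carrier below 0.02 m/s and angular speed of carrier below 0.15 rad/s and contact force between dock and carrier below 0.05 N and contact force between the fingers and carrier above 0.5 N and x of vial_1_mid in the frame of carrier between -0.0185 and -0.0105 m and y of vial_1_mid in the frame of carrier between 0.018 and 0.026 m and z of each of vial_1_mid, vial_2_mid, vial_3_mid in the frame of carrier below 0.041 m and x of vial_2_mid in the frame of carrier between 0.0105 and 0.0185 m and y of vial_2_mid in the frame of carrier between 0.018 and 0.026 m and x of vial_3_mid in the frame of carrier between -0.0185 and -0.0105 m and y of vial_3_mid in the frame of carrier between -0.026 and -0.018 m); the arm keeps its last pose, push and grip.
It fails at once if the carrier is tipped by more than 0.3 rad (angle between carrier's own z axis and vertical above 0.3 rad).
It fails at once if a vial is touched by the robot (contact force between any of the arm, the fingers and vial_1 above 1 N or contact force between any of the arm, the fingers and vial_2 above 1 N or contact force between any of the arm, the fingers and vial_3 above 1 N).
It fails at once if a bystander is shifted by more than 25 mm (distance of any of beaker_mid, timer_mid, bottle_mid from where it was at the start of the episode above 0.025 m).
It also fails if it takes over 32 s, if anything falls off the work surface, if the arm or the gripper's body presses on something with over 40 N, if the wrist force passes 120 N, or if a joint passes its speed limit or range.

ROBOT

A 6-joint arm with a two-finger parallel gripper is mounted at the origin on a cart in front of the work surface, level with it; the furniture and walls round the work are solid. World frame = base frame: x ahead of the robot, y to its left, z up, the work surface at z = 0. Lengths are in mm, angles in rad, forces in N, time in s.
With the tool pointing down it reaches from about 300 to 775 mm from the base axis. Payload 14.6 kg.
Tool frame: the origin (TCP) lies at the very end of the fingers, on their centre line; the grasp point (between the pads) lies 19 mm behind it; z points along the fingers, y is the line along which they close (so a half turn about z gives the same grasp; the last joint's range is limited). The gripper opens to 94 mm and grips with 3 to 60 N. Pads are 16 mm wide; open, the fingers measure 119 mm over their backs; the gripper's body (75 mm by 177 mm) begins 78 mm behind the grasp point.
Start: joints at [-1.393, 0.3, 1.521, -0, 1.321, -0.067], TCP at [133.293, -533.594, 205.446] pointing down, gripper open.
Joint ranges: [-3.03, 3.03], [-0.79, 2.21], [0.23, 2.52], [-1.04, 4.18], [0, 3.07], [-2.55, 2.55]. Speed limits (rad/s): [2.22, 2.22, 2.57, 3.14, 3.14, 3.14].

INTERFACE

Orientations are given as [roll, pitch, yaw] about the fixed x, y, z axes, in that order (R = Rz(yaw) Ry(pitch) Rx(roll)).
In Python, from cell import manip, eyes, ticket gives the robot as it stands. The module is installed in compiled form; this text tells all that it offers.
- The arm moves only by the tool arm_command, never from a script. Its argument "plan" is a list of rows, each a list of 5 numbers: the opening, from -1 (shut) to 1 (fully open), then the shift along the tool's x, y, z in m, then the turn about the tool's z in rad. In form: [[jaw, dx, dy, dz, roll], ...]. A call has 1 to 20 rows; each row shifts and turns the commanded pose from where the row before left it, along the tool's axes as they then stand; what a row does not reach is not made up. A row lasts 1/8 s, in which the tool goes at most 62.5 mm and 10.7 degrees, less where a joint would pass 70% of its speed; a pose out of reach is approached as far as the arm can. A call is refused whole if a number of a shift passes 0.0625 or a number of a turn 0.188, either way. A call with a gripper value outside its range is refused whole. The fingers move at their own pace and stop on an object; "newtons" is the grip in N (left out, the last holds). Time passes only in rows, so rows that do not move let the fingers close. It gives the time, the measured TCP pose, the force, the opening and the grip force at its end, in the units of the state.
- manip.read_state(): the state, without advancing time (a new reading comes with each control period).
- eyes.camera(name): name is "side" or "top" or "wrist"; returns a dict with "img" (480x640x3 uint8, blue, green, red), "z_map" (480x640 float32, mm along the optical axis (not along the pixel's ray), 0 where there is no reading), "fx", "fy", "cx", "cy" (pixels), "eye" and "orientation" of the camera in the world. Camera axes: x right, y down, z forward; pixel columns grow to the right and rows downward; lengths in mm; the calibration is good to about 2 mm. A picture is of the moment at which its call begins.
- ticket.sign_off(): hands the job in; it is judged then, once.
The state is a dict: "clock": time; "joints": joint angles; "qd": joint speeds; "effort": joint torques, N m; "eef_pos": TCP position; "eef_rot": TCP orientation; "wrist_force": force on the tool from outside, world axes, zero at the start; "moment": the same for the moment, N m; "finger_gap": finger opening in mm; "finger_force": force on a finger pad.
Only numpy, scipy, OpenCV 4.12 (cv2) and the standard library are available. Lean on these libraries where they do the work, as an engineer would, in place of code of your own. Each camera call takes 0.05 s, during which the arm holds its last target. There are 200 camera calls.

## Working session

There is one attempt and no reset: what is moved stays moved. The work goes in short steps, Python scripts to look and compute and a tool call to move; the robot and the scene stay as the last step left them, time stands still between calls to the robot, and variables do not carry over. Pictures are saved under pics/ and viewed, at most 10 in all, crops included, and the job is handed in when it is done.

Besides the shell and the picture viewer there is one more tool, called after ">>>" by a JSON object that holds its "name" and its "arguments", one argument or row to a line. arm_command: Moves the arm, as the interface text tells. Its arguments: {"type":"object","properties":{"plan":{"type":"array"},"newtons":{"type":"number"}},"required":["plan"]}

```bash
mkdir -p pics; cat > h.py <<'E'
import numpy as np,cv2
from cell import manip,eyes,ticket
from scipy.spatial.transform import Rotation as R
def rot(o):
    o=np.array(o,float)
    return o if o.shape==(3,3) else R.from_euler('xyz',o).as_matrix()
def cloud(c):
    v,u=np.mgrid[:480,:640]; z=c['z_map']
    p=np.stack([(u-c['cx'])/c['fx']*z,(v-c['cy'])/c['fy']*z,z],-1)
    return p@rot(c['orientation']).T+np.array(c['eye'])
E
python3 - <<'E'
from h import *
print(manip.read_state())
ims=[]
for n in ['top','wrist','side']:
    c=eyes.camera(n); cv2.imwrite(f'pics/{n}0.png',c['img']); np.savez(f'{n}0.npz',**c)
    print(n,c['eye'],c['orientation'],c['fx'])
E
```

```text
{'clock': 0.0, 'joints': array([-1.39257485e+00,  3.00451901e-01,  1.52155240e+00,  5.27230297e-06,
        1.32069736e+00, -6.65819364e-02]), 'qd': array([-0.00048305,  0.00075177, -0.00302878,  0.00035558,  0.00036329,
        0.00017233]), 'effort': array([ 2.63037065e-03, -5.31800687e+01, -3.52735198e+01,  7.09642796e-02,
        2.43620243e-02, -8.86244379e-05]), 'eef_pos': array([ 133.26480455, -533.35313039,  204.90899343]), 'eef_rot': array([-3.14048644e+00, -7.88808787e-05,  2.44802067e-01]), 'wrist_force': array([-0.47747519, -0.17395984, -0.50254512]), 'moment': array([-0.01653416, -0.00030309, -0.01809076]), 'finger_force': 0.0, 'finger_gap': 93.79568733507048}
top [ 323.7333685    36.55337445 1093.37445742] [-2.80910547 -0.00881364 -1.80473225] 593.7854687516782
wrist [ 213.58921004 -512.57707709  384.80160794] [ 2.85338442e+00  5.48917534e-04 -1.32568261e+00] 356.53964683544393
side [228.78204952 382.67760807 779.45187194] [-2.43242477 -0.00864702 -2.32541274] 582.4910171838085
```

View pics/top0.png

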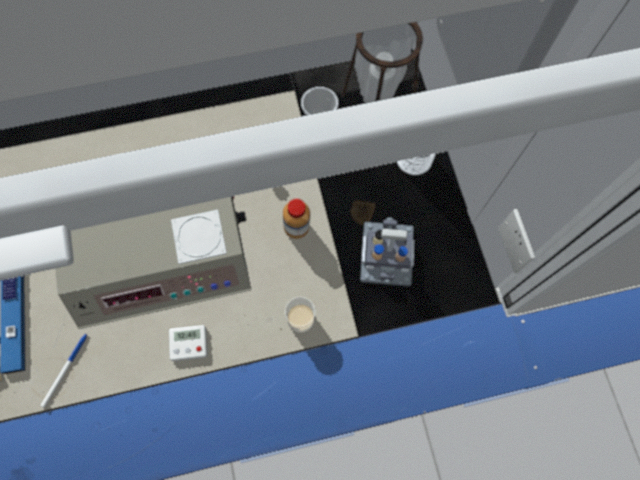

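View pics/wrist0.png

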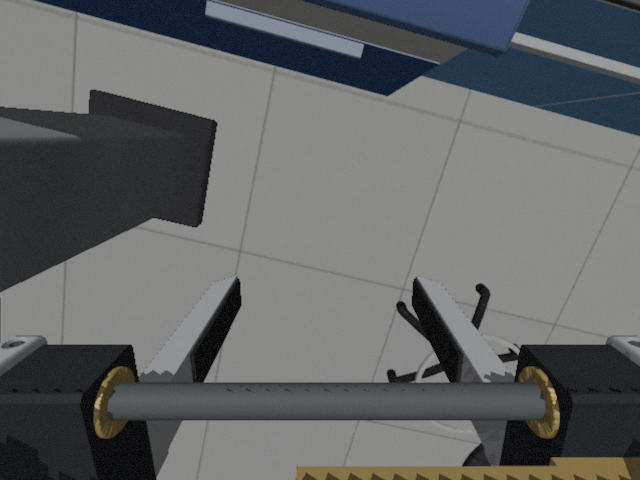

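The top view shows the carrier and dock near pixel (388,252), with its white bar at about (395,234). The bottle is at (296,215), the beaker at (300,315) and the timer at (188,343). The wrist camera sees only the floor and the fingers.

```bash
python3 - <<'E'
from h import *
t=dict(np.load('top0.npz')); s=dict(np.load('side0.npz'))
P=cloud(t)
for n,(u,v) in dict(bar=(395,234),bottle=(297,207),beaker=(300,315),timer=(188,343),cyl=(415,163),funnel=(388,40),strip=(360,300)).items(): print(n,P[v,u].round())
h=P[...,2]; g=t['img'].min(-1)
roi=np.zeros_like(g);roi[210:295,350:425]=1
m=((roi>0)&(h>90)&(h<145)&(g>140)).astype('uint8')
n,l,st,ce=cv2.connectedComponentsWithStats(m); print(st[1:],ce[1:])
k=1+st[1:,4].argmax(); q=P[l==k]; print(np.median(q,0),q.min(0),q.max(0))
Q=P[(roi>0)&(h>5)&(h<60)]; r=cv2.minAreaRect(Q[:,:2].astype('f4')); print('dock',r,np.percentile(Q[:,2],[5,50,95]))
a=cv2.resize(t['img'][200:300,340:440],(590,590),interpolation=3)
cv2.imwrite('pics/crop.png',a)
E
```

```text
bar [ 639. -184.  115.]
bottle [728. -28. 115.]
beaker [556.   8.  28.]
timer [553. 215.  24.]
cyl [ 801. -282.   34.]
funnel [1094. -308.   37.]
strip [ 565. -110.   -5.]
[[382 229  25   8 165]] [[393.96363636 232.58787879]]
[ 641.62659348 -182.87649567  116.53204099] [ 631.60774685 -204.21070635  110.99887252] [ 652.35130006 -162.17399744  121.13634682]
dock ((641.1151733398438, -184.04205322265625), (96.70136260986328, 127.8313217163086), 72.12659454345703) [ 6.22467033 24.43103513 47.47724218]
```

View pics/crop.png

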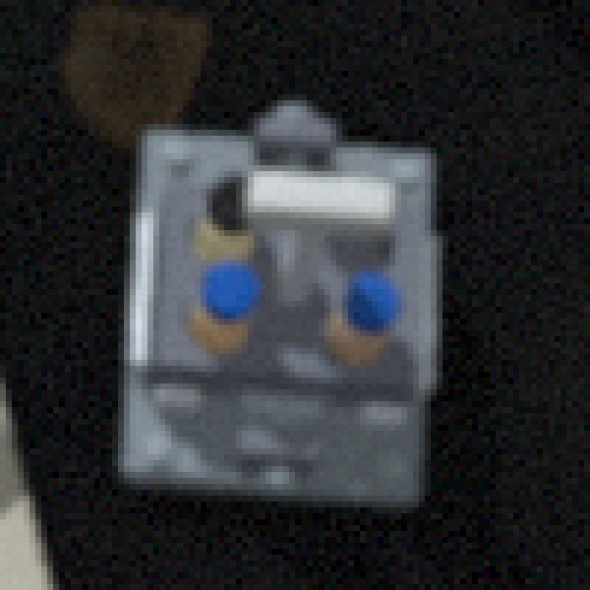

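View pics/side0.png

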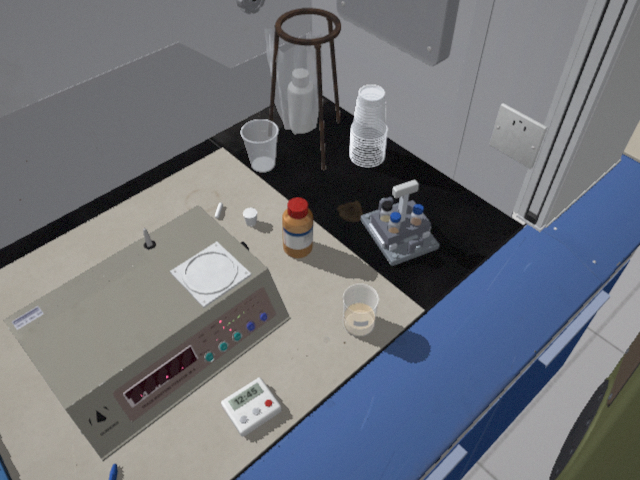

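The side view confirms the layout: the bar is at (405,188), and the bottle and beaker lie to its left. Next I'll check the bar's angle and the clearance to the wall on the right.

```bash
python3 - <<'E'
from h import *
for n in ['top','side']:
    c=dict(np.load(n+'0.npz')); P=cloud(c); h=P[...,2]; g=c['img'].min(-1)
    d=np.linalg.norm(P[...,:2]-[641,-184],axis=-1)
    m=(d<40)&(h>100)&(h<135)&(g>120)
    q=P[m]; print(n,m.sum(),q.mean(0),np.percentile(q[:,2],[5,95]),cv2.minAreaRect(q[:,:2].astype('f4')))
    e=(h>150)&(P[...,0]>100)&(P[...,0]<900)&(P[...,1]<-150)&(P[...,1]>-900)&(c['z_map']>0)
    q=P[e]
    H,_,_=np.histogram2d(q[:,0],q[:,1],bins=[np.arange(100,901,50),np.arange(-900,-149,50)])
    print(H.astype(int))
    S=P[(abs(h)<12)&(d<110)&(d>85)&(c['img'].max(-1)<50)]; print('strip z',np.median(S[:,2]))
E
```

```text
top 184 [ 641.13601937 -183.73759999  116.32296135] [113.3271104  119.66852215] ((641.9017333984375, -184.24249267578125), (44.0770263671875, 15.199278831481934), 73.08109283447266)
[[   0    0    0    0    0    0    0    0    0    0    0    0    0    0
     0]
 [   0    0    0    0    0    0    0    0    0    0    0    0    0    0
     0]
 [   0    0    0    0    0    0    0    0    0    0    0    0    0    0
     0]
 [   0    0    0    0    0    0    0    0    0    0    0    0    0    0
     0]
 [   0    0    0    0    0    0    0    0    0    0    0    0    0    0
     0]
 [   0    0    0    0    0    0    0    0    0    0    0    0    0    0
     0]
 [   0    0    0    0    0    0    0    0    0    0    0    0    0    0
     0]
 [   0    0    0    0    0    0    1  156  483  951 3294    0    0  753
  4260]
 [   0    0    0    0    0    0    0    0    0    0 6051    0    0   97
   476]
 [   0    0    0    0    0    0    0    0    0    0 5676    0    0    0
     0]
 [   0    0    0    0    0    0    0    0    0    0 3898    0    0    0
     0]
 [   0    0    0    0    0    0    0  
[... 1175 characters left out ...]
1391 4356    0    0    0
     0]
 [   0    0    0    0    0    0    0    0    0    0 6022    0    0    0
     0]
 [   0    0    0    0    0    0    0    0    0    0 4606    0    0    0
     0]
 [   0    0    0    0    0    0    0    0    0    0 3686    0    0    0
     0]
 [   0    0    0    0    0    0    0    0    0    0 3106    0    0    0
     0]
 [   0    0    0    0    0    0    0    0    0    0 2175 1176    0    0
     0]
 [   0    0    0    0    0    0    0    0    0    0  559 1413    0    0
     0]
 [   0    0    0    0    0    0    0    0    0    0  494 1039    0    0
     0]
 [   0    0    0    0    0    0    0    0    0    0  465  745   67  442
     4]]
strip z -8.117244473634628
```

```bash
python3 - <<'E'
from h import *
c=dict(np.load('top0.npz')); P=cloud(c)
for u,v in [(20,230),(50,255),(200,180),(300,150),(400,125),(500,100),(620,85),(300,120),(300,175),(400,150),(400,100),(500,300),(560,200)]: print(u,v,P[v,u].round())
h=P[...,2]
for a in range(-350,400,100):
    m=(abs(P[...,1]-a)<50)&(h>200)&(P[...,0]<800)
    if m.sum(): print(a,P[m][:,[0,2]].min(0).round(),P[m][:,[0,2]].max(0).round())
E
```

```text
20 230 [483. 177. 763.]
50 255 [463. 161. 764.]
200 180 [483.  67. 779.]
300 150 [484.   7. 788.]
400 125 [485. -53. 791.]
500 100 [ 489. -116.  790.]
620 85 [ 483. -190.  788.]
300 120 [502.   3. 791.]
300 175 [482.   8. 760.]
400 150 [483. -56. 763.]
400 100 [502. -58. 790.]
500 300 [ 507. -378.  -27.]
560 200 [ 563. -370.  340.]
-350 [469. 200.] [800. 625.]
-250 [482. 750.] [507. 793.]
-150 [482. 749.] [507. 794.]
-50 [464. 748.] [507. 928.]
50 [324. 748.] [ 507. 1093.]
150 [457. 748.] [508. 946.]
```

>>> {"name": "arm_command", "arguments": {
  "plan": [
    [1, 0.0445, -0.029, 0, 0],
    [1, 0.0445, -0.029, 0, 0],
    [1, 0.0445, -0.029, 0, 0],
    [1, 0.0445, -0.029, 0, 0],
    [1, 0.0445, -0.029, 0, 0],
    [1, 0.0445, -0.029, 0, 0],
    [1, 0.0285, -0.0315, 0, 0],
    [1, 0.0285, -0.0315, 0, 0],
    [1, 0.0285, -0.0315, 0, 0],
    [1, 0.0285, -0.0315, 0, 0],
    [1, 0, 0, 0, -0.169],
    [1, 0, 0, 0, -0.169],
    [1, 0, 0, 0, -0.169],
    [1, 0, 0, 0, -0.169],
    [1, 0, 0, 0, -0.169],
    [1, 0, 0, 0, -0.169],
    [1, 0, 0, 0, 0],
    [1, 0, 0, 0, 0]
  ],
  "newtons": 50
}}

```text
clock: 2.4
eef_pos: [430.2, -150.2, 205.4]
eef_rot: [-3.141, -0.0, 1.255]
wrist_force: [0.4, -0.4, -0.7]
finger_gap: 93.8
finger_force: 0.0
```

>>> {"name": "arm_command", "arguments": {
  "plan": [
    [1, 0.0065, 0.042, 0, 0],
    [1, 0.0065, 0.042, 0, 0],
    [1, 0.0065, 0.042, 0, 0],
    [1, 0.0065, 0.042, 0, 0],
    [1, 0.0065, 0.042, 0, 0],
    [1, 0, 0, 0, 0],
    [1, 0, 0, 0, 0]
  ]
}}

```text
clock: 3.28
eef_pos: [639.5, -183.6, 205.1]
eef_rot: [-3.141, 0.0, 1.257]
wrist_force: [-1.1, 0.0, -0.3]
finger_gap: 93.4
finger_force: 0.0
```

```bash
python3 - <<'E'
from h import *
s=manip.read_state(); print(s['eef_pos'],s['eef_rot'],s['clock'])
c=eyes.camera('wrist'); cv2.imwrite('pics/w1.png',c['img']); np.savez('w1.npz',**c)
P=cloud(c); d=np.linalg.norm(P[...,:2]-[641,-184],axis=-1)
m=((d<45)&(P[...,2]>95)&(P[...,2]<135)&(c['img'].min(-1)>120)&(np.ptp(c['img'].astype(int),axis=-1)<40)).astype('uint8')
n,l,st,ce=cv2.connectedComponentsWithStats(m);k=1+st[1:,4].argmax();q=P[l==k]
print(st[k],ce[k],q.mean(0),np.percentile(q[:,2],[5,50,95]))
t=q[q[:,2]>np.percentile(q[:,2],95)-5]; r=cv2.minAreaRect(t[:,:2].astype('f4')); print(r)
y=s['eef_rot'][2]; D=np.array(r[0])-s['eef_pos'][:2]; print('tool dx,dy',D@[np.cos(y),np.sin(y)],D@[np.sin(y),-np.cos(y)])
E
```

```text
[ 639.53489631 -183.63470779  205.12944075] [-3.14082196e+00  2.07160881e-05  1.25725836e+00] 3.275
[321 211  18  57 975] [329.37846154 238.53846154] [ 642.65151444 -180.58102596  115.10473735] [110.91720782 115.71255053 116.97626133]
((642.0488891601562, -182.99069213867188), (44.24094009399414, 13.655929565429688), 71.81948852539062)
tool dx,dy 1.3879996809089195 2.192800286481091
```

View pics/w1.png

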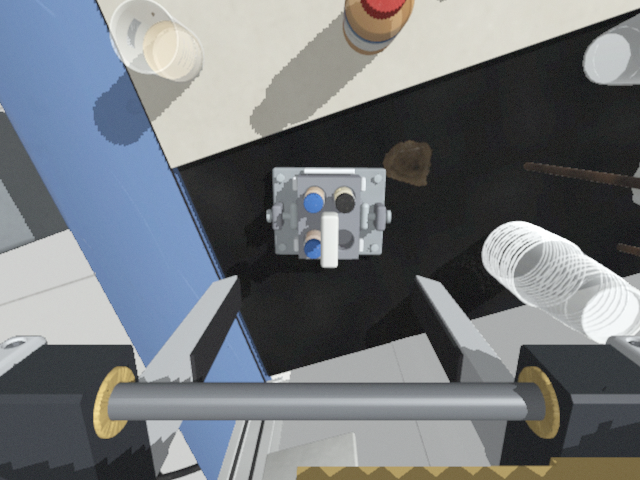

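The wrist view shows the bar at pixel (329,238), lined up with the jaws. The beaker (155,40) and bottle (378,20) are clear. The bar top is at z≈116, so the grip centre is at z≈107 and the TCP should go to about 88.

>>> {"name": "arm_command", "arguments": {
  "plan": [
    [1, 0.001, 0.002, 0.02, 0],
    [1, 0, 0, 0.03, 0],
    [1, 0, 0, 0.03, 0],
    [1, 0, 0, 0.02, 0],
    [1, 0, 0, 0.012, 0],
    [1, 0, 0, 0.005, 0],
    [1, 0, 0, 0, 0],
    [1, 0, 0, 0, 0],
    [-0.3, 0, 0, 0, 0],
    [-0.6, 0, 0, 0, 0],
    [-1, 0, 0, 0, 0],
    [-1, 0, 0, 0, 0],
    [-1, 0, 0, 0, 0],
    [-1, 0, 0, 0, 0],
    [-1, 0, 0, 0, 0],
    [-1, 0, 0, 0, 0],
    [-1, 0, 0, 0, 0],
    [-1, 0, 0, 0, 0]
  ],
  "newtons": 60
}}

```text
clock: 5.58
eef_pos: [642.2, -183.4, 88.4]
eef_rot: [-3.141, -0.0, 1.259]
wrist_force: [-1.9, 0.5, -0.7]
finger_gap: 13.6
finger_force: 60.0
```

>>> {"name": "arm_command", "arguments": {
  "plan": [
    [-1, 0, 0, -0.001, 0],
    [-1, 0, 0, -0.001, 0],
    [-1, 0, 0, -0.001, 0],
    [-1, 0, 0, -0.001, 0],
    [-1, 0, 0, -0.001, 0],
    [-1, 0, 0, -0.001, 0],
    [-1, 0, 0, -0.001, 0],
    [-1, 0, 0, -0.001, 0],
    [-1, 0, 0, -0.001, 0],
    [-1, 0, 0, -0.001, 0],
    [-1, 0, 0, -0.001, 0],
    [-1, 0, 0, -0.001, 0],
    [-1, 0, 0, -0.001, 0],
    [-1, 0, 0, -0.001, 0],
    [-1, 0, 0, -0.001, 0],
    [-1, 0, 0, -0.001, 0],
    [-1, 0, 0, 0, 0]
  ]
}}

```text
clock: 7.7
eef_pos: [642.3, -183.4, 104.5]
eef_rot: [3.141, -0.0, 1.259]
wrist_force: [0.1, 0.1, -4.3]
finger_gap: 13.7
finger_force: 60.0
```

```bash
python3 - <<'E'
from h import *
a=[eyes.camera(n)['img'] for n in ('side','wrist')]
cv2.imwrite('pics/l1.png',np.hstack([cv2.resize(a[0][130:290,320:480],(400,400)),cv2.resize(a[1][130:450,180:500],(400,400))]))
E
```

```text
(no output)
```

View pics/l1.png

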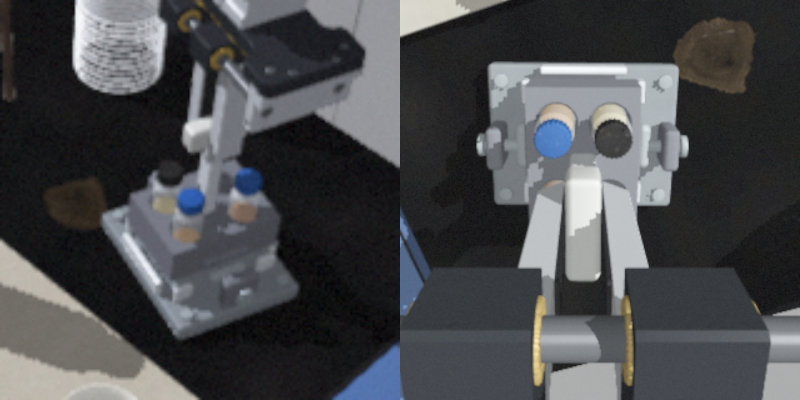

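The side and wrist views show the carrier out of its catches and level, with all three vials in place. The 4.3 N load on the wrist is about the carrier's weight. I'll lift the rest of the way.

>>> {"name": "arm_command", "arguments": {
  "plan": [
    [-1, 0, 0, -0.002, 0],
    [-1, 0, 0, -0.004, 0],
    [-1, 0, 0, -0.006, 0],
    [-1, 0, 0, -0.006, 0],
    [-1, 0, 0, -0.006, 0],
    [-1, 0, 0, -0.006, 0],
    [-1, 0, 0, -0.006, 0],
    [-1, 0, 0, -0.006, 0],
    [-1, 0, 0, -0.006, 0],
    [-1, 0, 0, -0.006, 0],
    [-1, 0, 0, -0.006, 0],
    [-1, 0, 0, -0.006, 0],
    [-1, 0, 0, -0.006, 0],
    [-1, 0, 0, -0.004, 0],
    [-1, 0, 0, -0.002, 0],
    [-1, 0, 0, 0, 0],
    [-1, 0, 0, 0, 0],
    [-1, 0, 0, 0, 0],
    [-1, 0, 0, 0, 0]
  ]
}}

```text
clock: 10.18
eef_pos: [642.3, -183.4, 182.3]
eef_rot: [-3.141, -0.0, 1.259]
wrist_force: [-0.6, -0.1, -3.3]
finger_gap: 13.4
finger_force: 60.0
```

```bash
python3 - <<'E'
from h import *
a=[eyes.camera(n)['img'] for n in ('side','wrist')]
cv2.imwrite('pics/l2.png',np.hstack([cv2.resize(a[0][110:270,320:480],(400,400)),cv2.resize(a[1][130:450,180:500],(400,400))]))
E
```

```text
(no output)
```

View pics/l2.png

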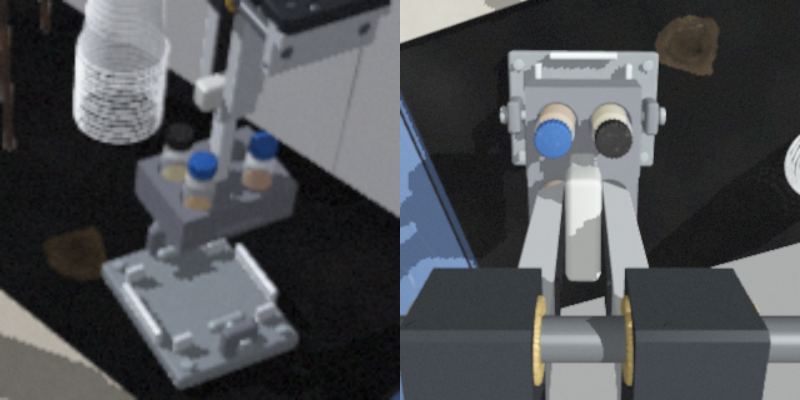

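The carrier hangs level about 94 mm above its seat, right over the dock, with all three vials standing in it.

```bash
python3 -c "
from cell import ticket
print(ticket.sign_off())"
```

```text
the job is handed in; nothing more can be done
None
```

The carrier was pulled straight up out of its catches and is held level and still about 94 mm above its seat, right over the dock, with all three vials standing in it; the job is handed in, and the sign-off gave no verdict.

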